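Stow the serving board behind its gravity catch

TASK

Pick up the wooden serving board by its bow handle and slide it gently into its dock on the worktop, so that the board's own front edge lifts the red catch - do not touch the catch with the gripper. Push on against the spring buffer just until the catch drops behind the board, never hard against the end, then let the board come back to rest against the dropped catch and let go. Leave the other things on the worktop alone.

Things in the scene. Friction and masses are not known exactly. Their poses are not given: they have to be found in the camera images.
- board: Loose wooden serving board, about 0.35 kg: solid slab 110 (its x, along the slide) x 130 (its y) x 22 mm with two cork discs and a fixed bow handle; both ends are alike. Origin at the centre of the underside; z up. It stands flat on the worktop at the start, its +x roughly away from the robot.
- board_handle (a point): Centre of the handle's dark wooden grip bar, 65 mm above the board's underside, over the board's centre. The bar is 14 mm thick (board x), 16 mm high and 52 mm free between two posts (board y); 35 mm free under it. Take it from above, fingers before and behind it.
- dock: Fixed dock. Origin on the worktop; +x = direction of sliding in, roughly away from the robot, y left, z up. Wooden floor 8 mm thick, x -150 to +96 mm. Walls 68.5 mm off the centre line, 24 mm high, flared in front (2.3 mm play each side of the board at the narrowest). From x -30 to +60 mm lips 34 mm above the worktop overhang the walls: the board (top at 30 mm in the dock) must slide under them.
- dock_mouth (a point): On the dock's floor (8 mm above the worktop) and centre line, at dock x = -168 mm. With the board's underside centre here and its axes along the dock's, its front half stands on the floor between the flared guides (inner faces 81 mm off the centre line at x = -145, 67.3 at x = -80 mm) and is still 7 mm short of the catch in every setting.
- dock_home (a point): On the dock's floor (8 mm up) under the centre of the latched board in the middle setting, dock x = 0. A dark steel adjuster bar on the left carries catch and buffer together and may be set up to 8 mm nearer or farther along x; the setting is NOT measured, so the latched place is 8 mm either way from this point: end the push by feel or by watching the catch.
- catch (a joint): Angle of the red gravity catch, rad: 0 = dropped (nose 18 mm above the worktop), about 0.2 to 0.32 riding on the board. Pivot 39 mm up, 100 mm before dock_home, 42 to 56 mm left of the centre line; hub's underside 34 mm up; nose 55 mm before dock_home. It falls by its weight behind the board's rear edge once the board is about 4 mm beyond its latched place.
- buffer (a joint): Compression of the black rubber spring buffer at the dock's far end, m: 0 free, 0.011 = hard end. It resists with 4 N when touched plus 0.6 N per mm, besides 1 to 3 N of sliding friction. Board resting on the dropped catch: about 0.002 (5 N). Catch drops at about 0.006 (7.6 N); hard end at 10.6 N. Over 20 N on it, or 35 N in all between board and dock while sliding, is too hard.
- mug: Bystander: teal mug 68 x 99 x 73 mm, origin at the underside. Leave alone.
- jug: Bystander: brown jug 62 x 90 x 93 mm, origin at the underside. Leave alone.
- coffee_tin: Bystander: dark jar with wooden lid 66 x 66 x 106 mm, origin at the underside. Leave alone.
- sugar: Bystander: beige sugar bowl with lid 68 x 68 x 70 mm, origin at the underside. Leave alone.
- spoon: Bystander: teaspoon 130 x 26 x 11 mm lying flat, origin at the underside. Leave alone.

How it is judged (in metres and radians):
On the way:
1. the board's edge has lifted the catch and carries it while the board slides in the dock (value of joint catch above 0.18 rad and x of board in the frame of dock between -0.15 and 0 m and y of board in the frame of dock between -0.006 and 0.006 m and z of board in the frame of dock below 0.013 m and angle between the x axis of board and the x axis of dock, either way round below 0.08 rad and contact force between board and catch above 0.02 N), for 0.1 s.
At the end, for the whole second after the job is handed in: The board lies flat in the dock at rest, let go, with the catch fully dropped (under 0.05 rad) behind it; the spring buffer, 0.8 to 4 mm compressed, presses the board against the catch (value of joint catch below 0.05 rad and value of joint buffer between 0.0008 and 0.004 m and x of board in the frame of dock between -0.012 and 0.012 m and z of board in the frame of dock between 0.006 and 0.0105 m and contact force between board and catch above 0.5 N and angle between board's own z axis and vertical below 0.05 rad and linear speed of board below 0.01 m/s); the robot touches nothing.
It fails at once if the board driven hard against the buffer (over 20 N between them) (contact force between board and buffer above 20 N).
It fails at once if the board forced in the dock: over 35 N of contact in all between board and dock while the catch is raised (value of joint catch above 0.1 rad and contact force between board and dock above 35 N).
It fails at once if the catch touched by the robot (contact force between any of the fingers, the arm and catch above 0.3 N).
It fails at once if a bystander moved more than 2 cm (distance of any of mug, jug, coffee_tin, sugar, spoon from where it was at the start of the episode above 0.02 m).
It also fails if it takes over 72 s, if anything falls off the work surface, if the arm or the gripper's body presses on something with over 40 N, if the wrist force passes 120 N, or if a joint passes its speed limit or range.

ROBOT

A 6-joint arm with a two-finger parallel gripper is mounted at the origin on a cart in front of the work surface, level with it; the furniture and walls round the work are solid. World frame = base frame: x ahead of the robot, y to its left, z up, the work surface at z = 0. Lengths are in m, angles in degrees, forces in N, time in s.
With the tool pointing down it reaches from about 0.35 to 0.875 m from the base axis. Payload 4.2 kg.
Tool frame: the origin (TCP) lies midway between the tips of the shut fingers; the grasp point (between the pads) lies 19 mm behind it (r.grasp_offset is the distance from the TCP to the grasp point, in m); z points along the fingers, y is the direction in which the jaws open and shut (so a half turn about z gives the same grasp; the last joint's range is limited). The gripper opens to 87 mm and grips with 3 to 60 N. Pads are 19 mm wide; open, the fingers measure 117 mm over their backs; the gripper's body (75 mm by 190 mm) begins 51 mm behind the grasp point.
Start: joints at [80.077, 22.042, 0.453, 0, -68.411, -14.817], TCP at [0.262, 0.568, 0.223] pointing down, gripper open.
Joint ranges: [-179.83, 179.83], [-69.29, 118.12], [-61.27, 80.66], [-181.25, 117.63], [-171.15, -9.14], [-177.46, 177.46]. Speed limits (degrees/s): [159.86, 159.86, 180, 180, 180, 180].

INTERFACE

Orientations are given as a 3x3 rotation matrix whose columns are the frame's x, y, z axes.
In Python, from station import r gives the robot as it stands.
- The arm moves only by the shell command python3 -m crank 'ROWS'. ROWS is JSON, a list of rows, each a list of 3 entries, a list of its own where there are three numbers: the closure, from -1 (fully open) to 1 (shut), so that 0 is half open, then the shift along the tool's x, y, z as a fraction of full scale, then the turn, a rotation vector about the tool's x, y, z as a fraction of full scale. In form: [[fingers, [dx, dy, dz], [wx, wy, wz]], ...]. A call has 1 to 8 rows; each row shifts and turns the commanded pose from where the row before left it, along the tool's axes as they then stand; what a row does not reach is not made up. Full scale, the value 1, is 100 mm for a shift and 45 degrees for a turn. A row lasts 1/10 s, in which the tool goes at most 50 mm and 8.59 degrees, less where a joint would pass 70% of its speed; a pose out of reach is approached as far as the arm can. A call with a number of a shift or a turn outside -1 to 1 is refused whole. A call with a gripper value outside its range is refused whole. The fingers move at their own pace and stop on an object; the grip force is fixed at half the most. Time passes only in rows, so rows that do not move let the fingers close. It gives the time, the measured TCP pose, the force and the opening at its end, in the units of the state.
- r.sense(): the state, without advancing time (a new reading comes with each control period).
- r.capture(name): name is "side" or "top" or "wrist"; returns a dict with "img" (480x640x3 uint8, blue, green, red), "fx", "fy", "cx", "cy" (pixels), "R" (3x3) and "t" (3): a world point X has camera coordinates R X + t. Camera axes: x right, y down, z forward; pixel columns grow to the right and rows downward; lengths in m; the calibration is good to about 2 mm. A picture is of the moment at which its call begins. There is no depth.
- r.finish_job(): hands the job in, once; it reports no verdict.
The state is a dict: "time_s": time; "joints": joint angles; "joint_velocities": joint speeds; "effort": joint torques, N m; "tcp_pos": TCP position; "ee_rot": TCP orientation; "wrist_force": force on the tool from outside, world axes, zero at the start; "moment": the same for the moment, N m; "gripper_width": opening from 0.0 (shut) to 1.0 (fully open).
Only numpy, scipy, OpenCV 4.12 (cv2) and the standard library are available. Lean on these libraries where they do the work, as an engineer would, in place of code of your own. Each camera call takes 0.05 s, during which the arm holds its last target.

## Working session

There is one attempt and no reset: what is moved stays moved. The work goes in short steps, Python scripts to look and compute and a shell command to move; the robot and the scene stay as the last step left them, time stands still between calls to the robot, and variables do not carry over. Pictures are saved under pics/ and viewed, and the job is handed in when it is done.

```bash
ls; mkdir -p pics
python3 - <<'E'
from station import r
import cv2
s=r.sense();print(s)
for n in("side","top","wrist"):
    c=r.capture(n);cv2.imwrite(f"pics/{n}0.png",c["img"]);print(n,c["fx"],c["fy"],c["cx"],c["cy"],c["R"],c["t"])
E
```

```text
pics
{'time_s': 0.0, 'joints': array([ 8.00769602e+01,  2.20900669e+01,  3.78885980e-01, -2.73266198e-02,
       -6.84122052e+01, -1.48173340e+01]), 'joint_velocities': array([ 0.02933654, -0.0778936 , -0.04866142, -0.09444741, -0.1078383 ,
        0.05901175]), 'effort': array([-1.81020719e-04, -3.90667677e+01,  1.87407374e+01,  4.21975225e+00,
        1.09339046e-02, -1.93663777e-04]), 'tcp_pos': array([0.26129582, 0.56708352, 0.22146514]), 'ee_rot': array([[ 9.08139896e-01, -4.18666068e-01, -8.07944261e-04],
       [-4.18666830e-01, -9.08137602e-01, -2.04481393e-03],
       [ 1.22369643e-04,  2.19523657e-03, -9.99997583e-01]]), 'wrist_force': array([-0.34770324,  1.09654751, -0.18467958]), 'moment': array([-0.03700742, -0.00850618,  0.01525222]), 'gripper_width': 0.999954791056391}
side 587.5016677780067 587.5016677780067 318.5365235919752 247.96608650282607 [[-0.94169044 -0.336421    0.00632633]
 [-0.16192903  0.43662115 -0.88495252]
 [ 0.2949544  -0.83437574 -0.46563829]] [0.53293134 0.11686448 1.29233436]
top 518.0373468442723 518.0373468442723 301.1330668651328 243.81521495329554 [[ 0.02653805 -0.99947705  0.01847572]
 [-0.99888387 -0.02723566 -0.03859066]
 [ 0.03907367 -0.01743097 -0.99908429]] [0.05438994 0.53566897 1.61390859]
wrist 390.76819456879696 390.76819456879696 316.4487225474453 240.87171816310877 [[-0.41945443 -0.90777134  0.00303017]
 [-0.875832    0.40556941  0.26159467]
 [-0.23869709  0.10707313 -0.96517307]] [ 0.62415022 -0.03327944  0.39066331]
```

View pics/side0.png

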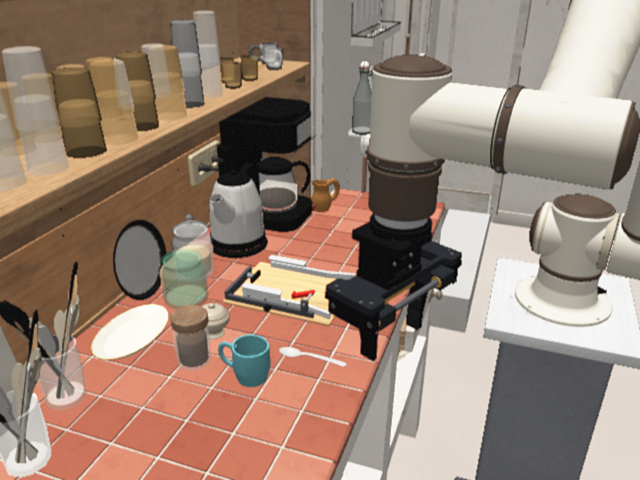

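View pics/top0.png

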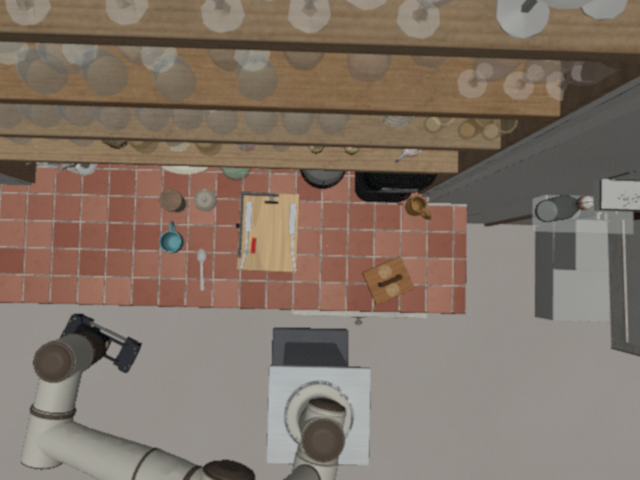

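View pics/wrist0.png

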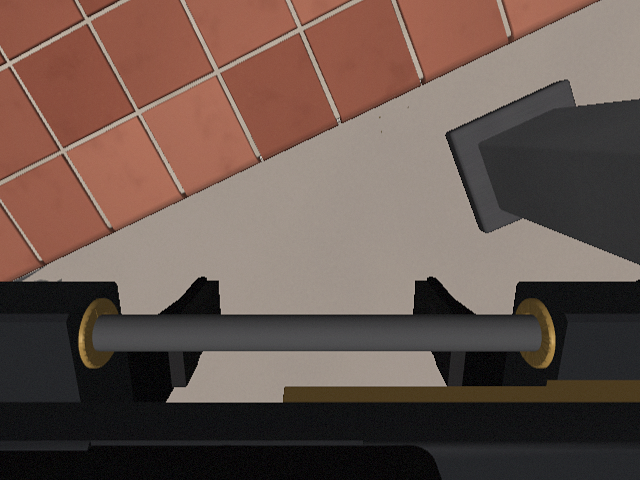

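The top view shows the board around (388,281), turned about 20°. The dock is around (268,232), with its red catch at (254,245). I'll enlarge both.

Run:
```python
import cv2
im=cv2.imread("pics/top0.png")
cv2.imwrite("pics/top0_dock.png",cv2.resize(im[182:282,222:322],None,fx=6,fy=6,interpolation=cv2.INTER_CUBIC))
cv2.imwrite("pics/top0_board.png",cv2.resize(im[245:315,350:430],None,fx=8,fy=8,interpolation=cv2.INTER_CUBIC))
```

```text
(no output)
```

View pics/top0_dock.png

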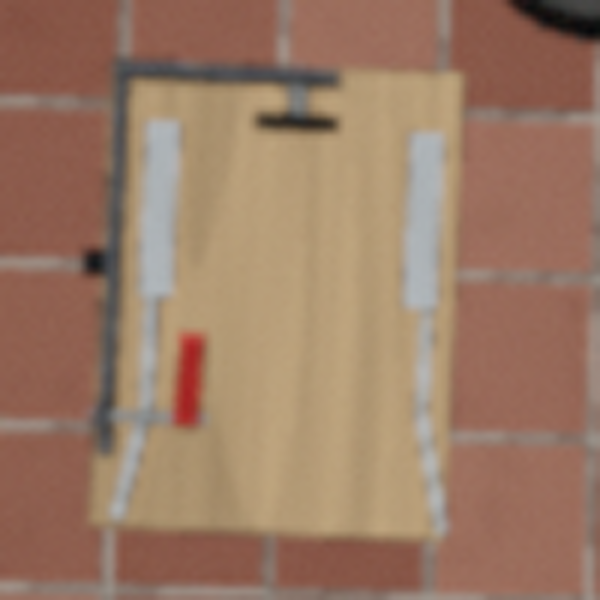

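View pics/top0_board.png

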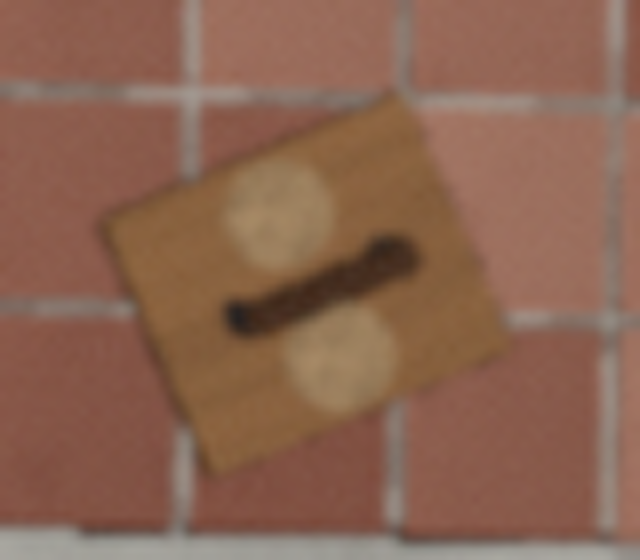

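```bash
cat > h.py <<'E'
import numpy as np, cv2
from station import r
from scipy.optimize import least_squares
def proj(c,P):
    q=np.asarray(P,float)@np.asarray(c["R"]).T+c["t"]
    return np.c_[c["fx"]*q[:,0]/q[:,2]+c["cx"],c["fy"]*q[:,1]/q[:,2]+c["cy"]]
def ray(c,uv,z):
    R=np.asarray(c["R"]);o=-R.T@c["t"];uv=np.atleast_2d(uv)
    d=np.c_[(uv[:,0]-c["cx"])/c["fx"],(uv[:,1]-c["cy"])/c["fy"],np.ones(len(uv))]@R
    return o+d*((z-o[2])/d[:,2])[:,None]
def fit(c,M,uv,x0,zb=0):
    M=np.array(M,float)
    def W(p):
        cs,sn=np.cos(p[2]),np.sin(p[2])
        return np.c_[p[0]+cs*M[:,0]-sn*M[:,1],p[1]+sn*M[:,0]+cs*M[:,1],M[:,2]+zb]
    f=lambda p:(proj(c,W(p))-uv).ravel()
    s=least_squares(f,x0,loss='soft_l1');return s.x,f(s.x).reshape(-1,2)
def unz(uv,k,off): return (np.array(uv,float)+.5)/k-.5+np.array(off)
E
python3 - <<'E'
from h import *
c=r.capture("top")
b=unz([(395,92),(510,345),(215,475),(105,222)],8,(350,245))
W=ray(c,b,.022);print("board corners",W.round(4),np.linalg.norm(np.diff(W,axis=0),axis=1))
# board order: front-right? (x ahead=up in image, y left)
p,e=fit(c,[(.055,-.065,.022),(-.055,-.065,.022),(-.055,.065,.022),(.055,.065,.022)],b,[W[:,0].mean(),W[:,1].mean(),.35]);print(p,np.degrees(p[2]),e.round(2))
f=unz([(147,122),(180,122),(175,296),(140,296),(412,132),(443,132),(437,308),(403,308)],6,(222,182))
L=ray(c,f,.034);print("lips",L.round(4))
g=unz([(90,522),(443,540),(463,72)],6,(222,182));G=ray(c,g,.008);print("floor",G.round(4))
# dock fit
mid=lambda a,b:(f[a]+f[b])/2
m=[(.06,.0,.034),(-.03,0,.034)]
cu=[(mid(0,1)+mid(4,5))/2,(mid(2,3)+mid(6,7))/2]
p,e=fit(c,m,np.array(cu),[.6,.1,0]);print("dock by lips",p,np.degrees(p[2]),e.round(2))
E
```

```text
board corners [[ 0.5036 -0.237   0.022 ]
 [ 0.4064 -0.2838  0.022 ]
 [ 0.3531 -0.1698  0.022 ]
 [ 0.4501 -0.1248  0.022 ]] [0.10789392 0.1258705  0.10683608]
[ 0.42829725 -0.2037461   0.44267647] 25.363493452101064 [[ 0.62 -0.69]
 [ 0.72  0.01]
 [-0.4   0.76]
 [-1.08 -0.06]]
lips [[0.658  0.2428 0.034 ]
 [0.6585 0.2258 0.034 ]
 [0.5686 0.2257 0.034 ]
 [0.5681 0.2436 0.034 ]
 [0.6567 0.1062 0.034 ]
 [0.6572 0.0902 0.034 ]
 [0.5662 0.0908 0.034 ]
 [0.5657 0.1083 0.034 ]]
floor [[0.4512 0.2684 0.008 ]
 [0.4466 0.0843 0.008 ]
 [0.6921 0.0805 0.008 ]]
dock by lips [ 0.59738956  0.16687654 -0.00957482] -0.548596995887877 [[-0.    0.07]
 [ 0.   -0.07]]
```

```bash
cat >> h.py <<'E'
def to(x,y,z,ydir_deg):
    s=r.sense();R=np.array(s["ee_rot"]);p=np.array(s["tcp_pos"])
    a=np.radians(ydir_deg);Y=np.array([np.cos(a),np.sin(a),0]);Z=np.array([0,0,-1.]);T=np.c_[np.cross(Y,Z),Y,Z]
    d=R.T@(np.array([x,y,z])-p)
    w=cv2.Rodrigues(R.T@T)[0].ravel()
    print("t",round(s["time_s"],2),"tcp",p.round(4),"F",s["wrist_force"].round(2),"shift/100mm",(d*10).round(3),"turn/45deg",(np.degrees(w)/45).round(3))
    print("shift in target axes",(T.T@(np.array([x,y,z])-p)*10).round(3))
E
python3 -m crank '[[-1,[0.26,0.35,0],[0,0,0]],[-1,[0.26,0.35,0],[0,0,0]],[-1,[0.26,0.35,0],[0,0,0]],[-1,[0.26,0.35,0],[0,0,0]],[-1,[0.26,0.35,0],[0,0,0]],[-1,[0.26,0.35,0],[0,0,0]],[-1,[0.26,0.35,0],[0,0,0]],[-1,[0.26,0.35,0],[0,0,0]]]'
python3 -c "
from h import *
to(.428,-.204,.2,-154.6)"
```

```text
time_s: 1.0
tcp_pos: [0.3331, 0.2244, 0.2226]
ee_rot: [[0.908, -0.418, 0.0], [-0.418, -0.908, 0.0], [0.0, -0.0, -1.0]]
wrist_force: [0.4, 0.4, -0.1]
gripper_width: 0.999
t 1.0 tcp [0.3331 0.2244 0.2226] F [ 0.37  0.38 -0.13] shift/100mm [2.652 3.496 0.225] turn/45deg [-0.     0.     0.887]
shift in target axes [4.277 0.981 0.226]
```

```bash
python3 -m crank '[[-1,[0.26,0.35,0],[0,0,0]],[-1,[0.26,0.35,0],[0,0,0]],[-1,[0.26,0.35,0],[0,0,0]],[-1,[0.26,0.35,0],[0,0,0]],[-1,[0.26,0.35,0],[0,0,0]],[-1,[0.26,0.35,0],[0,0,0]],[-1,[0.26,0.35,0],[0,0,0]],[-1,[0.26,0.35,0],[0,0,0]]]'
python3 -m crank '[[-1,[0.26,0.35,0],[0,0,0]],[-1,[0.26,0.35,0],[0,0,0]],[-1,[0,0,0],[0,0,0.18]],[-1,[0,0,0],[0,0,0.18]],[-1,[0,0,0],[0,0,0.18]],[-1,[0,0,0],[0,0,0.18]],[-1,[0,0,0],[0,0,0.18]],[-1,[0,0,0],[0,0,0]]]'
python3 -c "
from h import *
to(.428,-.204,.15,-154.6)
c=r.capture('wrist');cv2.imwrite('pics/w1.png',c['img'])
c=r.capture('side');cv2.imwrite('pics/s1.png',c['img'])"
```

```text
time_s: 1.8
tcp_pos: [0.4049, -0.1169, 0.2228]
ee_rot: [[0.908, -0.419, 0.001], [-0.419, -0.908, 0.0], [0.001, -0.001, -1.0]]
wrist_force: [0.8, 0.6, 0.2]
gripper_width: 0.998
time_s: 2.6
tcp_pos: [0.4227, -0.2004, 0.2224]
ee_rot: [[0.419, -0.908, -0.0], [-0.908, -0.419, 0.0], [-0.0, 0.0, -1.0]]
wrist_force: [0.8, 0.0, -0.2]
gripper_width: 0.998
t 2.6 tcp [ 0.4227 -0.2004  0.2224] F [ 0.79  0.02 -0.19] shift/100mm [ 0.055 -0.033  0.724] turn/45deg [ 0.     0.    -0.014]
shift in target axes [ 0.055 -0.032  0.724]
```

View pics/w1.png

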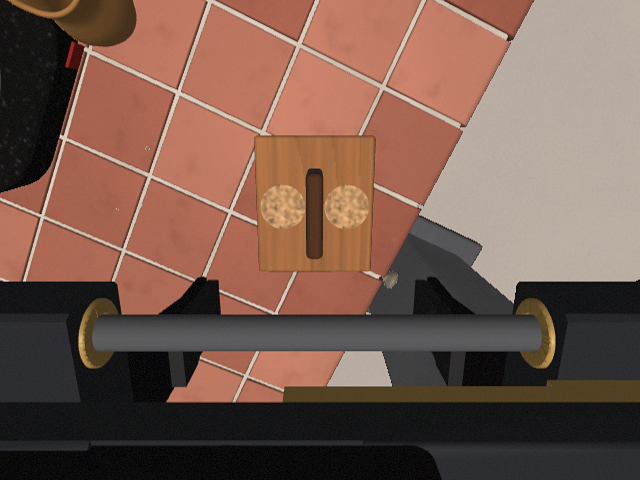

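View pics/s1.png

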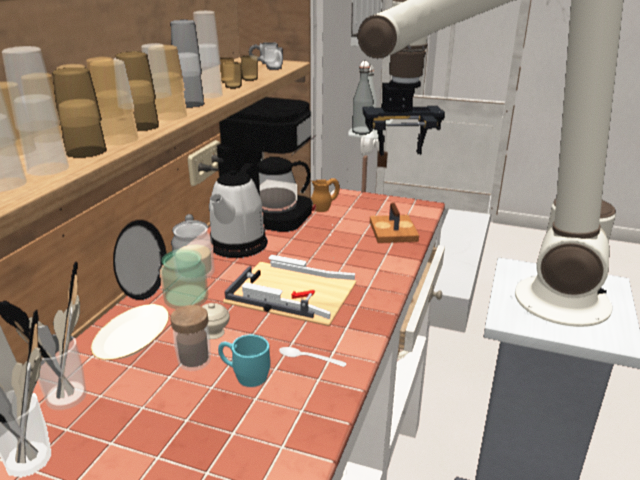

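Run:
```python
from h import *
c=r.capture("wrist")
p,e=fit(c,[(.055,-.065,.022),(-.055,-.065,.022),(-.055,.065,.022),(.055,.065,.022)],np.array([(255,137),(375,136),(374,271),(260,271)],float),[.428,-.204,.44]);print(p,np.degrees(p[2]),e.round(2))
print(ray(c,[(315,213)],.073))
```

```text
[ 0.42503386 -0.20515438  0.44478769] 25.484457345767957 [[-1.06 -0.71]
 [ 1.64 -1.06]
 [-1.28  0.95]
 [ 0.85  2.12]]
[[ 0.42770918 -0.20881994  0.073     ]]
```

```bash
python3 -m crank '[[-1,[0.07,-0.02,0.3],[0,0,-0.014]],[-1,[0,0,0.4],[0,0,0]],[-1,[0,0,0.4],[0,0,0]],[-1,[0,0,0.3],[0,0,0]],[-1,[0,0,0],[0,0,0]]]'
python3 -c "
from h import *
to(.427,-.206,.046,-154.6)
c=r.capture('wrist');cv2.imwrite('pics/w2.png',c['img'])"
```

```text
time_s: 3.25
tcp_pos: [0.4244, -0.2053, 0.079]
ee_rot: [[0.429, -0.903, -0.01], [-0.903, -0.429, 0.002], [-0.006, 0.008, -1.0]]
wrist_force: [0.2, 0.4, 0.3]
gripper_width: 1.0
t 3.25 tcp [ 0.4244 -0.2053  0.079 ] F [0.18 0.38 0.29] shift/100mm [ 0.019 -0.023  0.33 ] turn/45deg [0.01  0.007 0.001]
shift in target axes [ 0.017 -0.021  0.33 ]
```

View pics/w2.png

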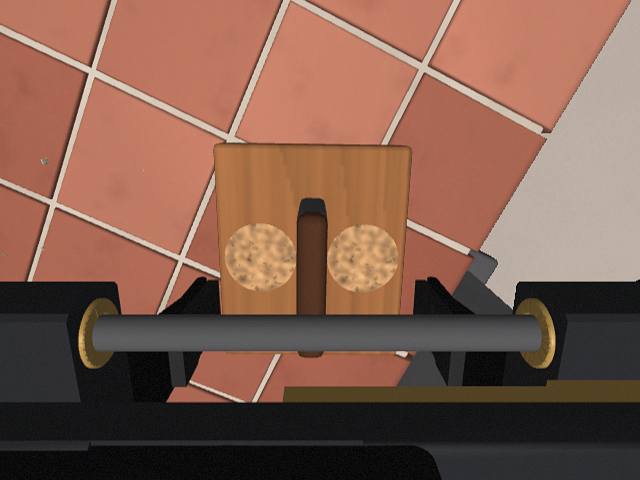

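The bar at u≈312 lies midway between the fingers (≈317). I'll go down the last stretch and close.

```bash
python3 -m crank '[[-1,[0.02,-0.02,0.17],[0.01,0.007,0]],[-1,[0,0,0.15],[0,0,0]],[-1,[0,0,0],[0,0,0]],[1,[0,0,0],[0,0,0]],[1,[0,0,0],[0,0,0]],[1,[0,0,0],[0,0,0]],[1,[0,0,0],[0,0,0]],[1,[0,0,0],[0,0,0]]]'
python3 -m crank '[[1,[0,0,0],[0,0,0]],[1,[0,0,0],[0,0,0]],[1,[0,0,0],[0,0,0]]]'
python3 -c "
from h import *
to(.427,-.206,.12,-154.6)"
```

```text
time_s: 4.1
tcp_pos: [0.4307, -0.2069, 0.051]
ee_rot: [[0.429, -0.903, 0.01], [-0.903, -0.429, -0.002], [0.006, -0.009, -1.0]]
wrist_force: [0.3, 0.0, -1.1]
gripper_width: 0.637
time_s: 4.4
tcp_pos: [0.4304, -0.2069, 0.0505]
ee_rot: [[0.429, -0.903, 0.009], [-0.903, -0.429, -0.002], [0.005, -0.008, -1.0]]
wrist_force: [-0.1, -0.6, -0.1]
gripper_width: 0.36
t 4.4 tcp [ 0.4304 -0.2069  0.0505] F [-0.08 -0.62 -0.05] shift/100mm [-0.019  0.022 -0.695] turn/45deg [-0.01  -0.007 -0.   ]
shift in target axes [-0.023  0.027 -0.695]
```

```bash
python3 -m crank '[[1,[-0.01,0.02,0.045],[-0.01,-0.007,0]],[1,[0,0,0],[0,0,0]],[1,[0,0,0],[0,0,0]],[1,[0,0,0],[0,0,0]],[1,[0,0,0],[0,0,0]],[1,[0,0,0],[0,0,0]]]'
python3 -c "
from h import *
to(.427,-.206,.12,-154.6)"
```

```text
time_s: 5.0
tcp_pos: [0.428, -0.2068, 0.0458]
ee_rot: [[0.429, -0.903, -0.001], [-0.903, -0.429, 0.0], [-0.0, 0.001, -1.0]]
wrist_force: [0.3, -0.1, -2.7]
gripper_width: 0.156
t 5.0 tcp [ 0.428  -0.2068  0.0458] F [ 0.33 -0.09 -2.75] shift/100mm [-0.012  0.006 -0.742] turn/45deg [ 0.001  0.001 -0.   ]
shift in target axes [-0.011  0.005 -0.742]
```

```bash
python3 -m crank '[[1,[0,0,-0.1],[0,0,0]],[1,[0,0,-0.3],[0,0,0]],[1,[0,0,-0.4],[0,0,0.1]],[1,[0,0,0],[0,0,0.16]],[1,[0,0,0],[0,0,0.16]],[1,[0,0,0],[0,0,0.16]],[1,[0,0,0],[0,0,0]],[1,[0,0,0],[0,0,0]]]'
python3 -c "
from h import *
to(.4295,.1693,.12,179.2)"
```

```text
time_s: 5.8
tcp_pos: [0.4283, -0.2069, 0.1264]
ee_rot: [[-0.01, -1.0, 0.001], [-1.0, 0.01, -0.0], [0.0, -0.001, -1.0]]
wrist_force: [-0.9, 0.0, -3.3]
gripper_width: 0.157
t 5.8 tcp [ 0.4283 -0.2069  0.1264] F [-0.85  0.04 -3.32] shift/100mm [-3.761  0.024  0.064] turn/45deg [-0.001 -0.     0.005]
shift in target axes [-3.761  0.04   0.064]
```

```bash
python3 -m crank '[[1,[-0.15,0,0],[0,0,0.005]],[1,[-0.3,0,0],[0,0,0]],[1,[-0.35,0,0],[0,0,0]],[1,[-0.35,0,0],[0,0,0]],[1,[-0.35,0,0],[0,0,0]],[1,[-0.35,0,0],[0,0,0]],[1,[-0.35,0,0],[0,0,0]],[1,[-0.35,0,0],[0,0,0]]]'
python3 -m crank '[[1,[-0.35,0,0],[0,0,0]],[1,[-0.35,0,0],[0,0,0]],[1,[-0.3,0,0],[0,0,0]],[1,[-0.16,0,0],[0,0,0]],[1,[0,0,0],[0,0,0]],[1,[0,0,0],[0,0,0]],[1,[0,0,0],[0,0,0]]]'
python3 -c "
from h import *
to(.4295,.1693,.06,179.2)
for n in ('top','wrist','side'):
  c=r.capture(n);cv2.imwrite('pics/%s3.png'%n,c['img'])
im=cv2.imread('pics/top3.png')
cv2.imwrite('pics/top3z.png',cv2.resize(im[182:322,222:322],None,fx=4,fy=4,interpolation=cv2.INTER_CUBIC))"
```

```text
time_s: 6.6
tcp_pos: [0.4322, 0.0495, 0.1263]
ee_rot: [[-0.014, -1.0, 0.0], [-1.0, 0.014, 0.0], [-0.0, -0.0, -1.0]]
wrist_force: [0.2, -0.8, -4.3]
gripper_width: 0.156
time_s: 7.3
tcp_pos: [0.4339, 0.163, 0.1258]
ee_rot: [[-0.017, -1.0, -0.001], [-1.0, 0.017, -0.001], [0.001, 0.001, -1.0]]
wrist_force: [0.2, 0.1, -3.6]
gripper_width: 0.154
t 7.3 tcp [0.4339 0.163  0.1258] F [ 0.25  0.09 -3.63] shift/100mm [-0.063  0.044  0.658] turn/45deg [ 0.001 -0.001 -0.004]
shift in target axes [-0.063  0.044  0.658]
```

View pics/top3z.png

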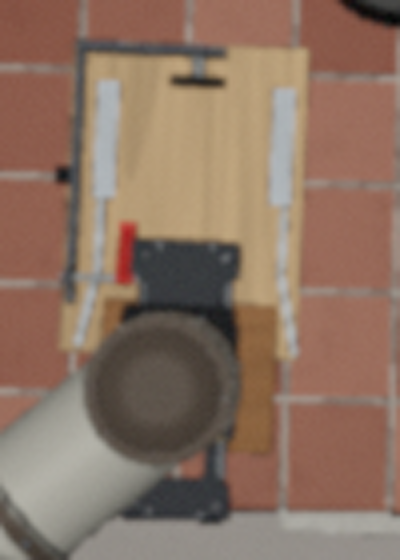

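View pics/wrist3.png

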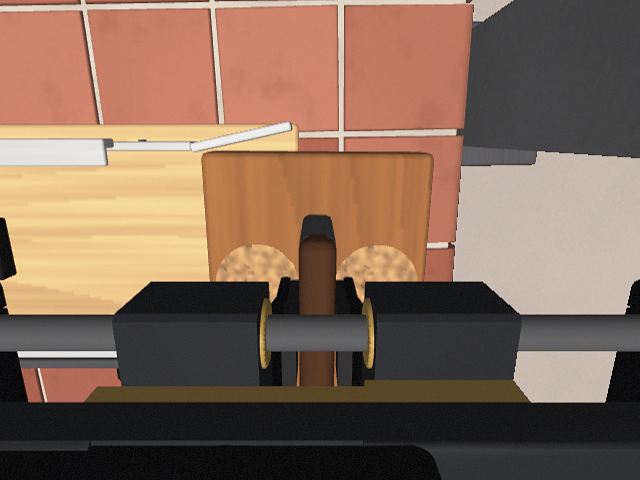

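View pics/side3.png

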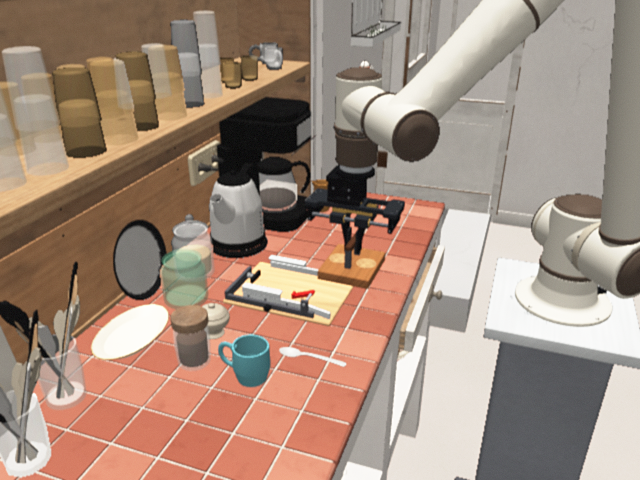

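```bash
python3 -c "
import cv2
im=cv2.imread('pics/wrist3.png')
cv2.imwrite('pics/wrist3z.png',cv2.resize(im[110:260,0:320],None,fx=2.5,fy=2.5,interpolation=cv2.INTER_CUBIC))
cv2.imwrite('pics/wrist3y.png',cv2.resize(im[110:300,180:460],None,fx=2.5,fy=2.5,interpolation=cv2.INTER_CUBIC))"
```

```text
(no output)
```

View pics/wrist3z.png

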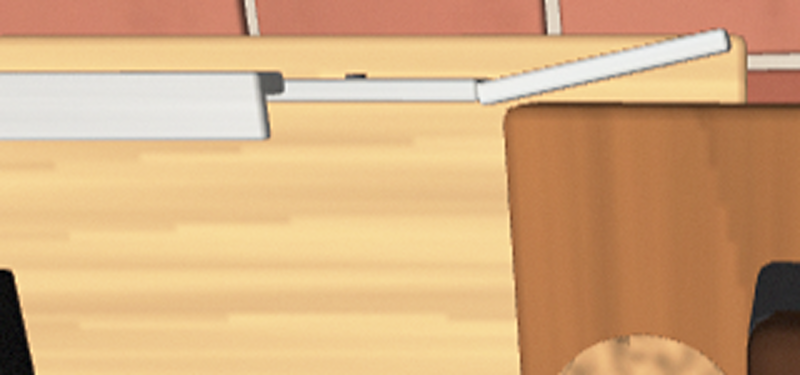

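View pics/wrist3y.png

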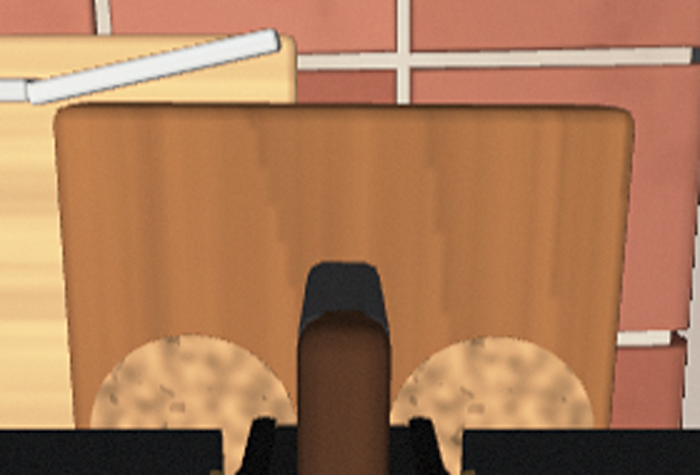

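```bash
cat > m.py <<'E'
from h import *
E
python3 - <<'E'
from h import *
c=r.capture("wrist");s=r.sense();zt=s["tcp_pos"][2];print(s["tcp_pos"])
zb=zt-.046+.022
f=unz([(0,36),(740,37)],2.5,(0,110));print("floor edge",ray(c,f,.008).round(4))
f=unz([(743,38)],2.5,(0,110));print("floor corner",ray(c,f,.008).round(4))
l=unz([(0,72),(262,72),(0,137),(268,138)],2.5,(0,110));print("lip",ray(c,l,.034).round(4))
w=unz([(285,80),(475,80),(727,31),(478,102)],2.5,(0,110));print("wall@.032",ray(c,w,.032).round(4), "@.024",ray(c,w,.024).round(4))
b=unz([(53,105),(634,106),(75,428),(611,428)],2.5,(180,110));print("board",ray(c,b,zb).round(4))
E
```

```text
[0.43425673 0.16327706 0.12607117]
floor edge [[0.6498 0.081  0.008 ]
 [0.4465 0.085  0.008 ]]
floor corner [[0.4457 0.0852 0.008 ]]
lip [[0.6317 0.0907 0.034 ]
 [0.5658 0.0919 0.034 ]
 [0.6353 0.1067 0.034 ]
 [0.5669 0.1082 0.034 ]]
wall@.032 [[0.5613 0.094  0.032 ]
 [0.5131 0.0949 0.032 ]
 [0.4486 0.0841 0.032 ]
 [0.5129 0.1003 0.032 ]] @.024 [[0.5653 0.094  0.024 ]
 [0.5156 0.0949 0.024 ]
 [0.4491 0.0838 0.024 ]
 [0.5153 0.1006 0.024 ]]
board [[0.4864 0.0988 0.1021]
 [0.3783 0.101  0.1021]
 [0.488  0.1628 0.1021]
 [0.3792 0.1648 0.1021]]
```

Board and dock yaws agree (about -1.1°). The board has to go about 5 mm to the left, then I'll lower it into the mouth and measure again at matching heights.

```bash
python3 -m crank '[[1,[-0.05,0.035,0],[0,0,0]],[1,[0,0,0.15],[0,0,0]],[1,[0,0,0.2],[0,0,0]],[1,[0,0,0.2],[0,0,0]],[1,[0,0,0.1],[0,0,0]],[1,[0,0,0.05],[0,0,0]],[1,[0,0,0],[0,0,0]],[1,[0,0,0],[0,0,0]]]'
python3 -c "
from h import *
to(.4295,.1693,.0545,179.0)
for n in ('top','wrist','side'):
  c=r.capture(n);cv2.imwrite('pics/%s4.png'%n,c['img'])
im=cv2.imread('pics/top4.png')
cv2.imwrite('pics/top4z.png',cv2.resize(im[222:312,232:312],None,fx=6,fy=6,interpolation=cv2.INTER_CUBIC))
im=cv2.imread('pics/side4.png')
cv2.imwrite('pics/side4z.png',cv2.resize(im[210:340,210:410],None,fx=4,fy=4,interpolation=cv2.INTER_CUBIC))
im=cv2.imread('pics/wrist4.png')
cv2.imwrite('pics/wrist4z.png',cv2.resize(im[110:300,0:320],None,fx=2.5,fy=2.5,interpolation=cv2.INTER_CUBIC))
"
```

```text
time_s: 8.3
tcp_pos: [0.4314, 0.1696, 0.0567]
ee_rot: [[-0.016, -1.0, 0.001], [-1.0, 0.016, 0.001], [-0.001, -0.001, -1.0]]
wrist_force: [0.4, -0.5, -4.1]
gripper_width: 0.158
t 8.3 tcp [0.4314 0.1696 0.0567] F [ 0.38 -0.55 -4.09] shift/100mm [0.003 0.019 0.022] turn/45deg [-0.002  0.001  0.002]
shift in target axes [0.003 0.019 0.022]
```

View pics/top4z.png

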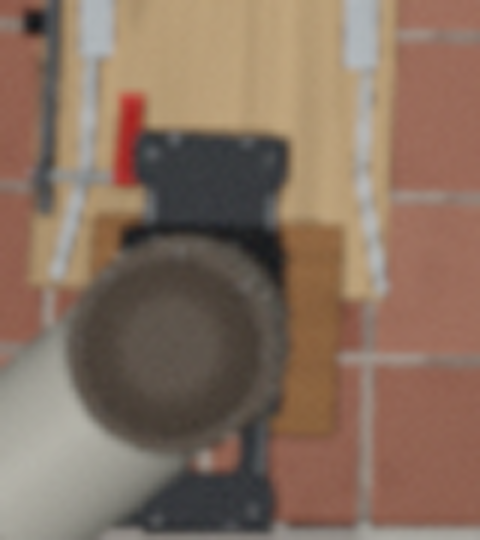

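View pics/wrist4z.png

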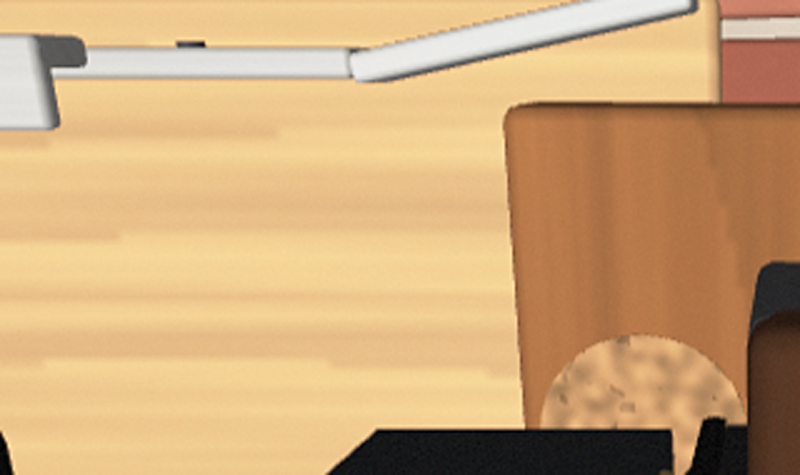

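View pics/side4z.png

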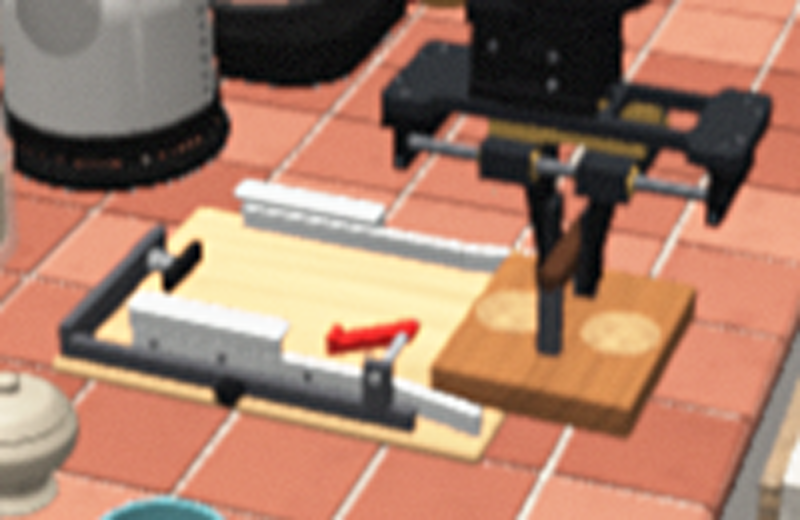

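Run:
```python
from h import *
c=r.capture("wrist");s=r.sense();zt=s["tcp_pos"][2];print(s["tcp_pos"])
zb=zt-.046+.022
l=unz([(0,36),(38,37),(0,128),(56,128)],2.5,(0,110));print("lip",ray(c,l,.034).round(4))
w=unz([(90,78),(350,79),(355,82)],2.5,(0,110));print("wall@.024",ray(c,w,.024).round(4))
b=unz([(506,104),(800,104),(525,428)],2.5,(0,110));print("board",ray(c,b,zb).round(4))
c=r.capture("top")
b=unz([(95,215),(344,222)],6,(232,222));B=ray(c,b,zb);print("top board",B.round(4),B.mean(0))
```

```text
[0.43122649 0.16943218 0.05668942]
lip [[0.5734 0.0915 0.034 ]
 [0.5666 0.0918 0.034 ]
 [0.5772 0.1078 0.034 ]
 [0.5668 0.108  0.034 ]]
wall@.024 [[0.5656 0.0992 0.024 ]
 [0.5153 0.1002 0.024 ]
 [0.5144 0.1008 0.024 ]]
board [[0.4831 0.1052 0.0327]
 [0.4284 0.1061 0.0327]
 [0.4852 0.1694 0.0327]]
top board [[0.4867 0.2335 0.0327]
 [0.4865 0.1057 0.0327]] [0.4865931  0.16959925 0.03268942]
```

```bash
python3 -m crank '[[1,[0.008,0,0.01],[0,0,0.002]],[1,[0,0,0.01],[0,0,0]],[1,[0,0,0],[0,0,0]],[1,[0,0,0],[0,0,0]]]'; python3 -m crank '[[1,[0,0,0.006],[0,0,0]],[1,[0,0,0],[0,0,0]],[1,[0,0,0],[0,0,0]]]'
```

```text
time_s: 8.95
tcp_pos: [0.4308, 0.1683, 0.054]
ee_rot: [[-0.018, -1.0, -0.0], [-1.0, 0.018, -0.0], [0.0, 0.0, -1.0]]
wrist_force: [-0.2, 0.7, -3.7]
gripper_width: 0.157
time_s: 9.25
tcp_pos: [0.4309, 0.1684, 0.0534]
ee_rot: [[-0.018, -1.0, 0.0], [-1.0, 0.018, 0.0], [-0.0, -0.0, -1.0]]
wrist_force: [0.1, -0.2, -3.3]
gripper_width: 0.156
```

```bash
python3 -m crank '[[1,[0,0,0.005],[0,0,0]],[1,[0,0,0],[0,0,0]],[1,[0,0,0],[0,0,0]]]'; python3 -m crank '[[1,[0,0,0.005],[0,0,0]],[1,[0,0,0],[0,0,0]],[1,[0,0,0],[0,0,0]]]';python3 -m crank '[[1,[0,0,0.005],[0,0,0]],[1,[0,0,0],[0,0,0]],[1,[0,0,0],[0,0,0]]]'
```

```text
time_s: 9.55
tcp_pos: [0.4309, 0.1684, 0.0534]
ee_rot: [[-0.018, -1.0, 0.0], [-1.0, 0.018, 0.0], [-0.0, -0.0, -1.0]]
wrist_force: [-0.9, -0.4, 3.2]
gripper_width: 0.157
time_s: 9.85
tcp_pos: [0.4309, 0.1684, 0.0533]
ee_rot: [[-0.017, -1.0, 0.0], [-1.0, 0.017, 0.0], [-0.0, -0.0, -1.0]]
wrist_force: [-2.9, -1.2, 8.2]
gripper_width: 0.159
time_s: 10.15
tcp_pos: [0.431, 0.1684, 0.0533]
ee_rot: [[-0.017, -1.0, 0.001], [-1.0, 0.017, -0.0], [0.0, -0.001, -1.0]]
wrist_force: [-4.9, -1.2, 11.5]
gripper_width: 0.155
```

```bash
python3 -m crank '[[1,[0,0,-0.012],[0,0,0]],[1,[0,0,0],[0,0,0]],[1,[0,0,0],[0,0,0]]]'; python3 -m crank '[[1,[0,-0.02,0],[0,0,0]],[1,[0,-0.03,0],[0,0,0]],[1,[0,-0.03,0],[0,0,0]],[1,[0,-0.03,0],[0,0,0]],[1,[0,-0.03,0],[0,0,0]],[1,[0,-0.03,0],[0,0,0]],[1,[0,0,0],[0,0,0]]]'
python3 -c "
from h import *
to(.5975,.1666,.0535,179.0)
c=r.capture('side');im=c['img']
cv2.imwrite('pics/side5z.png',cv2.resize(im[210:340,210:410],None,fx=4,fy=4,interpolation=cv2.INTER_CUBIC))
c=r.capture('wrist');cv2.imwrite('pics/wrist5.png',c['img'])"
```

```text
time_s: 10.45
tcp_pos: [0.431, 0.1685, 0.0533]
ee_rot: [[-0.018, -1.0, 0.0], [-1.0, 0.018, 0.0], [-0.0, -0.0, -1.0]]
wrist_force: [-2.2, 0.0, 4.4]
gripper_width: 0.156
time_s: 11.15
tcp_pos: [0.4459, 0.1669, 0.0534]
ee_rot: [[-0.018, -1.0, -0.004], [-1.0, 0.018, -0.003], [0.003, 0.004, -1.0]]
wrist_force: [-8.8, -0.2, 10.1]
gripper_width: 0.159
t 11.15 tcp [0.4459 0.1669 0.0534] F [-8.8  -0.22 10.12] shift/100mm [-0.025 -1.516 -0.008] turn/45deg [ 0.005 -0.004 -0.001]
shift in target axes [-2.300e-02 -1.516e+00 -1.000e-03]
```

View pics/side5z.png

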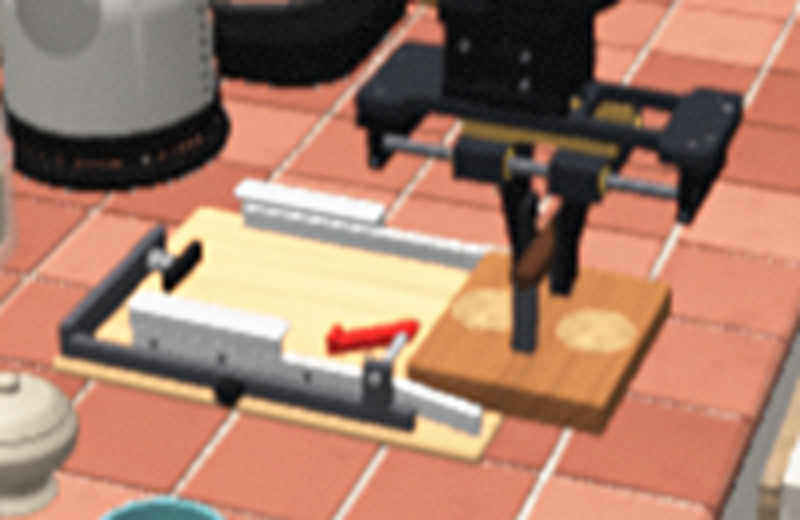

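View pics/wrist5.png

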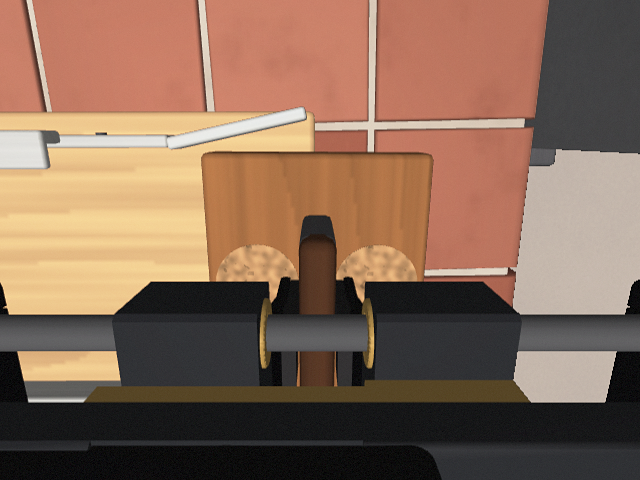

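```bash
python3 -m crank '[[1,[0,0,-0.01],[0,0,0]],[1,[0,0,0],[0,0,0]],[1,[0,0,0],[0,0,0]]]'
python3 -c "
from h import *
to(.5975,.1666,.0535,179.0)"
```

```text
time_s: 11.55
tcp_pos: [0.4479, 0.1681, 0.0536]
ee_rot: [[-0.018, -1.0, -0.0], [-1.0, 0.018, -0.0], [0.0, 0.0, -1.0]]
wrist_force: [0.1, -0.5, -3.7]
gripper_width: 0.155
t 11.55 tcp [0.4479 0.1681 0.0536] F [ 0.05 -0.49 -3.66] shift/100mm [-0.013 -1.496  0.   ] turn/45deg [ 0.    -0.    -0.001]
shift in target axes [-1.200e-02 -1.496e+00  1.000e-03]
```

```bash
python3 -m crank '[[1,[-0.003,0,0.003],[0,0,0]],[1,[0,-0.02,0],[0,0,0]],[1,[0,-0.02,0],[0,0,0]],[1,[0,-0.02,0],[0,0,0]],[1,[0,-0.02,0],[0,0,0]],[1,[0,-0.02,0],[0,0,0]],[1,[0,-0.02,0],[0,0,0]],[1,[0,0,0],[0,0,0]]]'
python3 -c "
from h import *
to(.5975,.1666,.0535,179.0)
c=r.capture('side');im=c['img']
cv2.imwrite('pics/side6z.png',cv2.resize(im[210:340,210:410],None,fx=4,fy=4,interpolation=cv2.INTER_CUBIC))"
```

```text
time_s: 12.35
tcp_pos: [0.4598, 0.168, 0.0536]
ee_rot: [[-0.018, -1.0, -0.0], [-1.0, 0.018, -0.0], [0.0, 0.0, -1.0]]
wrist_force: [-0.8, 0.4, -4.5]
gripper_width: 0.159
t 12.35 tcp [0.4598 0.168  0.0536] F [-0.8   0.35 -4.52] shift/100mm [-1.100e-02 -1.377e+00  1.000e-03] turn/45deg [ 0.001 -0.    -0.001]
shift in target axes [-1.000e-02 -1.377e+00  1.000e-03]
```

View pics/side6z.png

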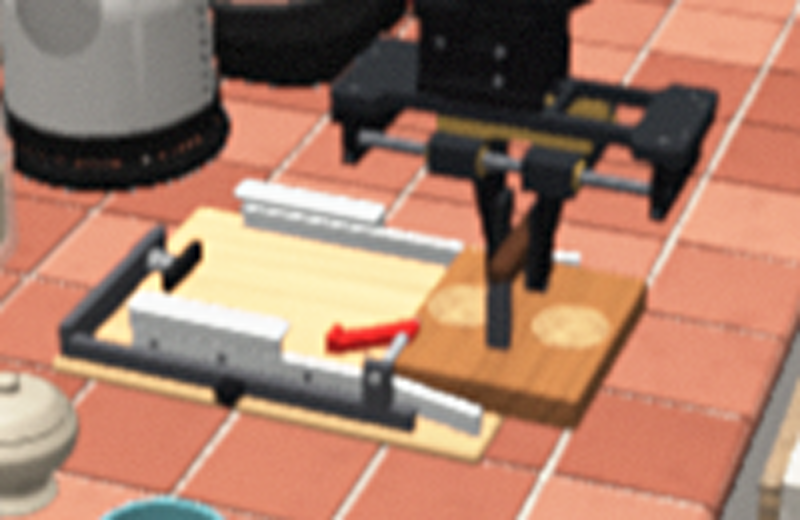

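```bash
python3 -m crank '[[1,[-0.003,0,0.003],[0,0,0]],[1,[0,-0.02,0],[0,0,0]],[1,[0,-0.02,0],[0,0,0]],[1,[0,-0.02,0],[0,0,0]],[1,[0,-0.02,0],[0,0,0]],[1,[0,-0.02,0],[0,0,0]],[1,[0,-0.02,0],[0,0,0]],[1,[0,0,0],[0,0,0]]]'
python3 -m crank '[[1,[0,-0.02,0],[0,0,0]],[1,[0,-0.02,0],[0,0,0]],[1,[0,-0.02,0],[0,0,0]],[1,[0,-0.02,0],[0,0,0]],[1,[0,-0.02,0],[0,0,0]],[1,[0,-0.02,0],[0,0,0]],[1,[0,0,0],[0,0,0]]]'
python3 -c "
from h import *
to(.5975,.1666,.0535,179.0)
c=r.capture('side');im=c['img']
cv2.imwrite('pics/side7z.png',cv2.resize(im[210:340,210:410],None,fx=4,fy=4,interpolation=cv2.INTER_CUBIC))
c=r.capture('wrist');cv2.imwrite('pics/wrist7.png',c['img'])"
```

```text
time_s: 13.2
tcp_pos: [0.4724, 0.1684, 0.0535]
ee_rot: [[-0.018, -1.0, 0.001], [-1.0, 0.018, 0.0], [-0.0, -0.001, -1.0]]
wrist_force: [0.0, 0.2, -3.4]
gripper_width: 0.158
time_s: 13.9
tcp_pos: [0.4843, 0.1681, 0.0536]
ee_rot: [[-0.018, -1.0, 0.001], [-1.0, 0.018, 0.0], [-0.0, -0.001, -1.0]]
wrist_force: [0.9, 0.1, -4.0]
gripper_width: 0.159
t 13.9 tcp [0.4843 0.1681 0.0536] F [ 0.86  0.08 -4.01] shift/100mm [-5.000e-03 -1.132e+00  1.000e-03] turn/45deg [-0.001  0.    -0.001]
shift in target axes [-4.000e-03 -1.132e+00  1.000e-03]
```

View pics/side7z.png

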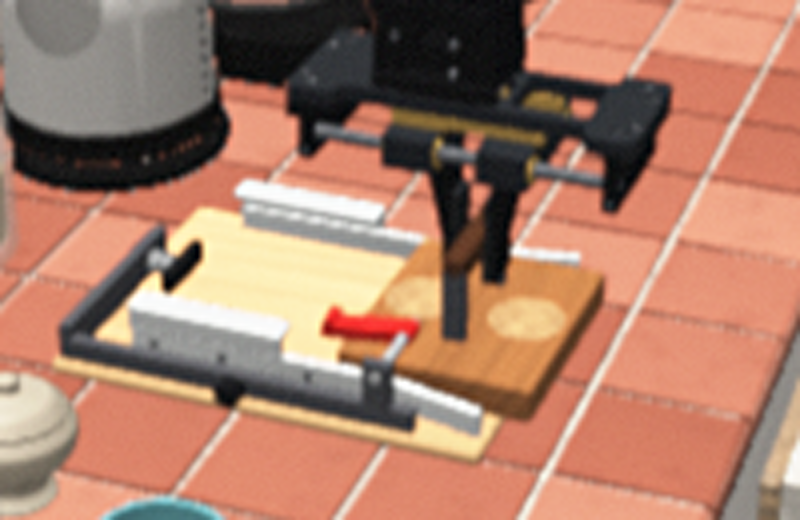

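View pics/wrist7.png

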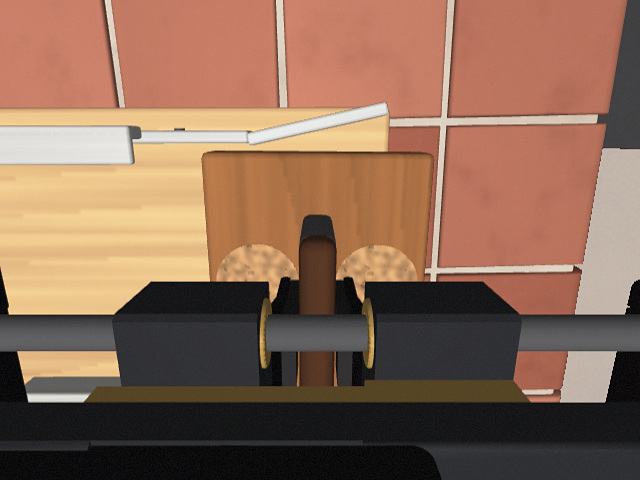

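The catch now rides on the board's front edge, at about (370,325) in the crop. I'll keep sliding.

```bash
python3 -m crank '[[1,[0,-0.02,0],[0,0,0]],[1,[0,-0.025,0],[0,0,0]],[1,[0,-0.025,0],[0,0,0]],[1,[0,-0.025,0],[0,0,0]],[1,[0,-0.025,0],[0,0,0]],[1,[0,-0.025,0],[0,0,0]],[1,[0,-0.02,0],[0,0,0]],[1,[0,0,0],[0,0,0]]]'
python3 -m crank '[[1,[0,-0.02,0],[0,0,0]],[1,[0,-0.025,0],[0,0,0]],[1,[0,-0.025,0],[0,0,0]],[1,[0,-0.025,0],[0,0,0]],[1,[0,-0.025,0],[0,0,0]],[1,[0,-0.025,0],[0,0,0]],[1,[0,-0.02,0],[0,0,0]],[1,[0,0,0],[0,0,0]]]'
python3 -m crank '[[1,[0,-0.02,0],[0,0,0]],[1,[0,-0.025,0],[0,0,0]],[1,[0,-0.025,0],[0,0,0]],[1,[0,-0.025,0],[0,0,0]],[1,[0,-0.025,0],[0,0,0]],[1,[0,-0.025,0],[0,0,0]],[1,[0,-0.02,0],[0,0,0]],[1,[0,0,0],[0,0,0]]]'
python3 -c "
from h import *
to(.5975,.1666,.0535,179.0)
c=r.capture('side');im=c['img']
cv2.imwrite('pics/side8z.png',cv2.resize(im[210:340,210:410],None,fx=4,fy=4,interpolation=cv2.INTER_CUBIC))
c=r.capture('wrist');cv2.imwrite('pics/wrist8.png',c['img'])"
```

```text
time_s: 14.8
tcp_pos: [0.501, 0.1678, 0.0535]
ee_rot: [[-0.018, -1.0, 0.001], [-1.0, 0.018, 0.0], [-0.0, -0.001, -1.0]]
wrist_force: [-0.3, -0.1, -3.3]
gripper_width: 0.153
time_s: 15.6
tcp_pos: [0.5173, 0.1674, 0.0535]
ee_rot: [[-0.018, -1.0, 0.0], [-1.0, 0.018, 0.0], [-0.0, -0.0, -1.0]]
wrist_force: [-0.0, -0.9, -2.0]
gripper_width: 0.153
time_s: 16.4
tcp_pos: [0.5338, 0.1672, 0.0535]
ee_rot: [[-0.018, -1.0, 0.0], [-1.0, 0.018, 0.0], [-0.0, -0.0, -1.0]]
wrist_force: [-0.8, 0.1, -2.4]
gripper_width: 0.156
t 16.4 tcp [0.5338 0.1672 0.0535] F [-0.75  0.05 -2.42] shift/100mm [-0.006 -0.637  0.001] turn/45deg [-0.001  0.    -0.001]
shift in target axes [-0.006 -0.637  0.   ]
```

View pics/side8z.png

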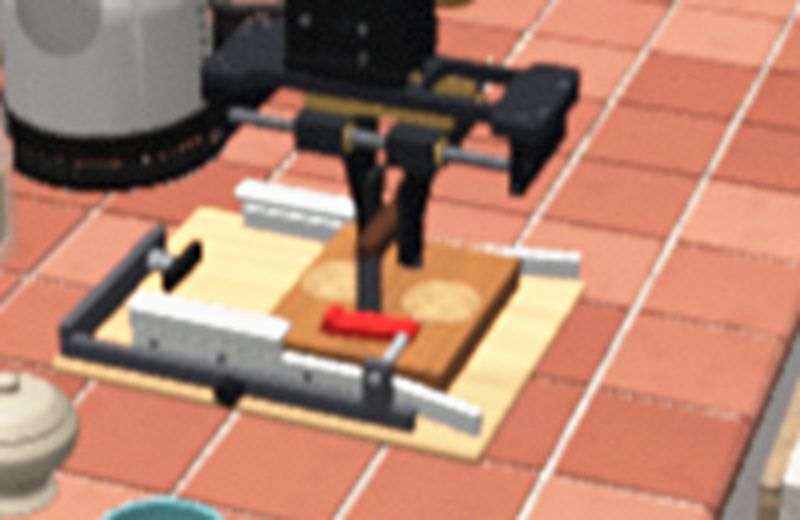

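View pics/wrist8.png

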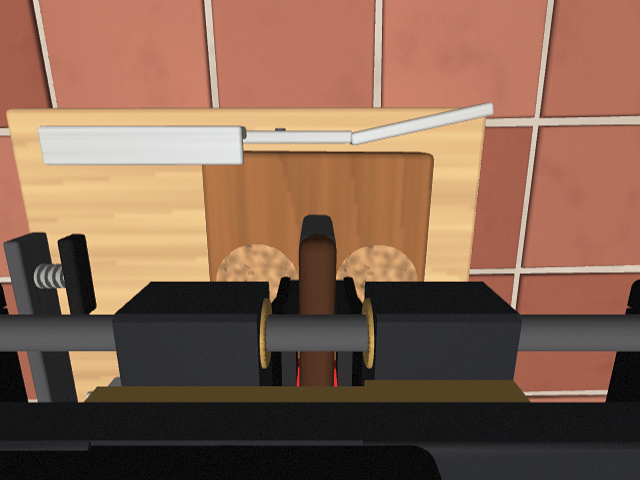

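```bash
python3 -m crank '[[1,[0,-0.02,0],[0,0,0]],[1,[0,-0.025,0],[0,0,0]],[1,[0,-0.025,0],[0,0,0]],[1,[0,-0.025,0],[0,0,0]],[1,[0,-0.025,0],[0,0,0]],[1,[0,-0.025,0],[0,0,0]],[1,[0,-0.02,0],[0,0,0]],[1,[0,0,0],[0,0,0]]]'
python3 -c "
from h import *
to(.5975,.1666,.0535,179.0)
c=r.capture('top')
print(ray(c,unz([(297,130),(297,115),(190,333),(187,427)],6,(222,182)),.026))
c=r.capture('side');im=c['img']
cv2.imwrite('pics/side9z.png',cv2.resize(im[210:340,210:410],None,fx=4,fy=4,interpolation=cv2.INTER_CUBIC))
c=r.capture('wrist');cv2.imwrite('pics/wrist9.png',c['img'])"
```

```text
time_s: 17.3
tcp_pos: [0.5503, 0.1668, 0.0535]
ee_rot: [[-0.018, -1.0, 0.0], [-1.0, 0.018, 0.0], [-0.0, -0.0, -1.0]]
wrist_force: [0.9, -0.4, -3.0]
gripper_width: 0.152
t 17.3 tcp [0.5503 0.1668 0.0535] F [ 0.86 -0.44 -3.  ] shift/100mm [-0.006 -0.472  0.001] turn/45deg [-0.001  0.    -0.001]
shift in target axes [-0.006 -0.472  0.   ]
[[0.65701044 0.16582529 0.026     ]
 [0.6648112  0.16604988 0.026     ]
 [0.55020757 0.21799695 0.026     ]
 [0.50162579 0.21808002 0.026     ]]
```

View pics/side9z.png

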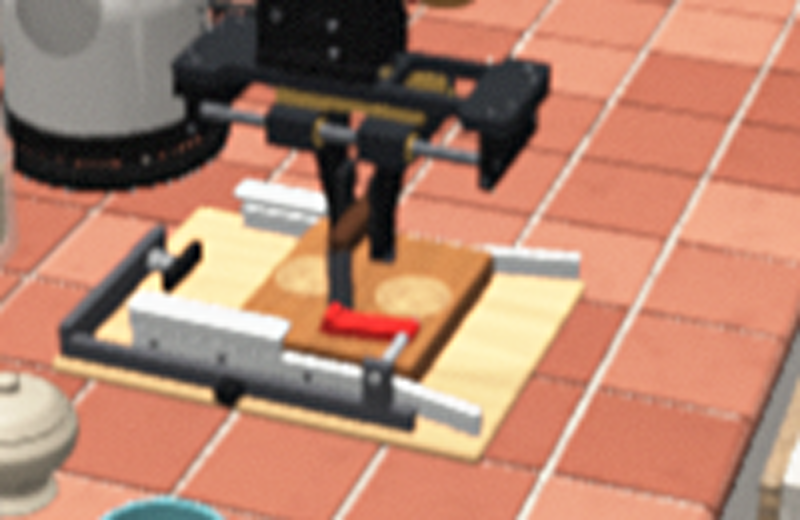

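View pics/wrist9.png

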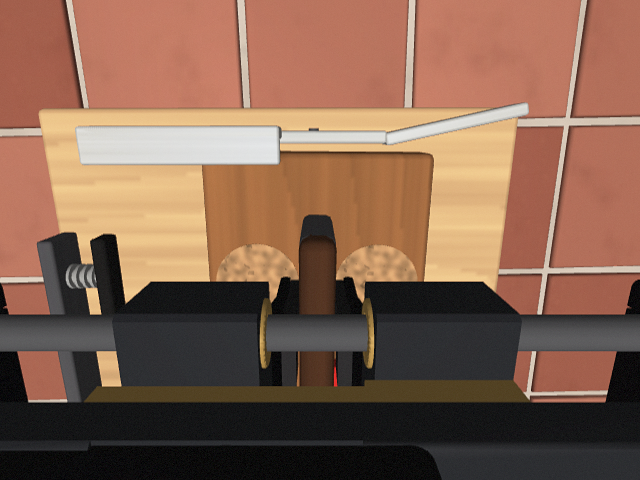

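```bash
python3 -m crank '[[1,[0,-0.02,0],[0,0,0]],[1,[0,-0.025,0],[0,0,0]],[1,[0,-0.025,0],[0,0,0]],[1,[0,-0.025,0],[0,0,0]],[1,[0,-0.025,0],[0,0,0]],[1,[0,-0.025,0],[0,0,0]],[1,[0,-0.02,0],[0,0,0]],[1,[0,0,0],[0,0,0]]]'
python3 -m crank '[[1,[0,-0.02,0],[0,0,0]],[1,[0,-0.025,0],[0,0,0]],[1,[0,-0.025,0],[0,0,0]],[1,[0,-0.025,0],[0,0,0]],[1,[0,-0.025,0],[0,0,0]],[1,[0,-0.02,0],[0,0,0]],[1,[0,-0.02,0],[0,0,0]],[1,[0,0,0],[0,0,0]]]'
python3 -m crank '[[1,[0,-0.02,0],[0,0,0]],[1,[0,-0.02,0],[0,0,0]],[1,[0,-0.02,0],[0,0,0]],[1,[0,0,0],[0,0,0]]]'
python3 -c "
from h import *
to(.5975,.1666,.0535,179.0)
c=r.capture('side');im=c['img']
cv2.imwrite('pics/side10z.png',cv2.resize(im[210:340,210:410],None,fx=4,fy=4,interpolation=cv2.INTER_CUBIC))
c=r.capture('wrist');cv2.imwrite('pics/wrist10.png',c['img'])"
```

```text
time_s: 18.25
tcp_pos: [0.5668, 0.1665, 0.0535]
ee_rot: [[-0.018, -1.0, 0.0], [-1.0, 0.018, 0.0], [-0.0, -0.0, -1.0]]
wrist_force: [0.6, -0.3, -2.1]
gripper_width: 0.153
time_s: 19.05
tcp_pos: [0.5827, 0.1662, 0.0536]
ee_rot: [[-0.018, -1.0, 0.0], [-1.0, 0.018, 0.0], [-0.0, -0.0, -1.0]]
wrist_force: [-0.1, -0.2, -1.8]
gripper_width: 0.157
time_s: 19.45
tcp_pos: [0.5887, 0.1662, 0.0536]
ee_rot: [[-0.018, -1.0, 0.0], [-1.0, 0.018, 0.0], [-0.0, -0.0, -1.0]]
wrist_force: [-0.0, 0.8, -2.8]
gripper_width: 0.158
t 19.45 tcp [0.5887 0.1662 0.0536] F [-0.04  0.78 -2.82] shift/100mm [-0.006 -0.088  0.001] turn/45deg [-0.001  0.    -0.001]
shift in target axes [-0.006 -0.088  0.001]
```

View pics/side10z.png

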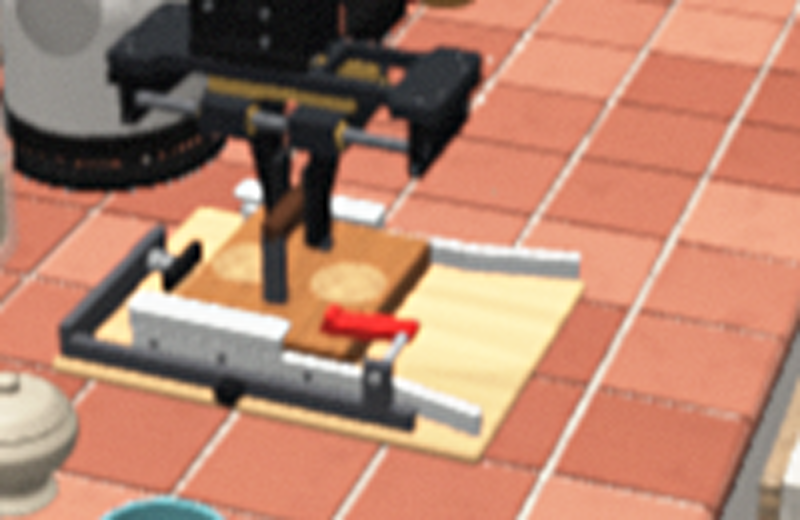

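View pics/wrist10.png

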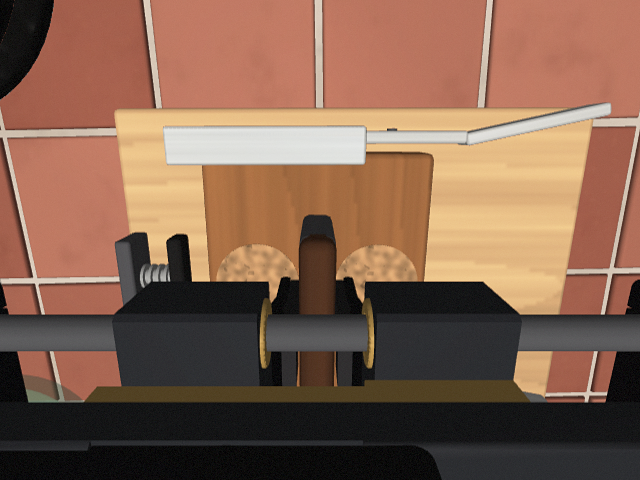

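```bash
python3 -m crank '[[1,[0,-0.02,0],[0,0,0]],[1,[0,-0.02,0],[0,0,0]],[1,[0,-0.02,0],[0,0,0]],[1,[0,0,0],[0,0,0]]]'|grep -E 'pos|force'
for i in 1; do python3 -m crank '[[1,[0,-0.02,0],[0,0,0]],[1,[0,0,0],[0,0,0]],[1,[0,0,0],[0,0,0]]]'|grep -E 'pos|force'; done
python3 -m crank '[[1,[0,-0.02,0],[0,0,0]],[1,[0,0,0],[0,0,0]],[1,[0,0,0],[0,0,0]]]'|grep -E 'pos|force'
python3 -m crank '[[1,[0,-0.02,0],[0,0,0]],[1,[0,0,0],[0,0,0]],[1,[0,0,0],[0,0,0]]]'|grep -E 'pos|force'
```

```text
tcp_pos: [0.5947, 0.166, 0.0535]
wrist_force: [-0.0, 0.2, -2.6]
tcp_pos: [0.5965, 0.166, 0.0535]
wrist_force: [-0.4, -0.5, -3.8]
tcp_pos: [0.5985, 0.166, 0.0536]
wrist_force: [-0.0, 0.1, -3.9]
tcp_pos: [0.6005, 0.1659, 0.0536]
wrist_force: [0.2, -0.4, -3.3]
```

```bash
python3 -m crank '[[1,[0,-0.02,0],[0,0,0]],[1,[0,0,0],[0,0,0]],[1,[0,0,0],[0,0,0]]]'|grep -E 'pos|force'
python3 -m crank '[[1,[0,-0.01,0],[0,0,0]],[1,[0,0,0],[0,0,0]],[1,[0,0,0],[0,0,0]]]'|grep -E 'pos|force'
python3 -m crank '[[1,[0,-0.01,0],[0,0,0]],[1,[0,0,0],[0,0,0]],[1,[0,0,0],[0,0,0]]]'|grep -E 'pos|force'
python3 -c "
from h import *
c=r.capture('side');im=c['img']
cv2.imwrite('pics/side11z.png',cv2.resize(im[210:340,210:410],None,fx=4,fy=4,interpolation=cv2.INTER_CUBIC))
c=r.capture('wrist');cv2.imwrite('pics/wrist11.png',c['img'])"
```

```text
tcp_pos: [0.6024, 0.1659, 0.0535]
wrist_force: [0.8, -0.5, -3.6]
tcp_pos: [0.6025, 0.1658, 0.0536]
wrist_force: [-5.7, 0.7, 0.2]
tcp_pos: [0.6029, 0.1656, 0.0536]
wrist_force: [-6.7, 0.7, 1.3]
```

View pics/side11z.png

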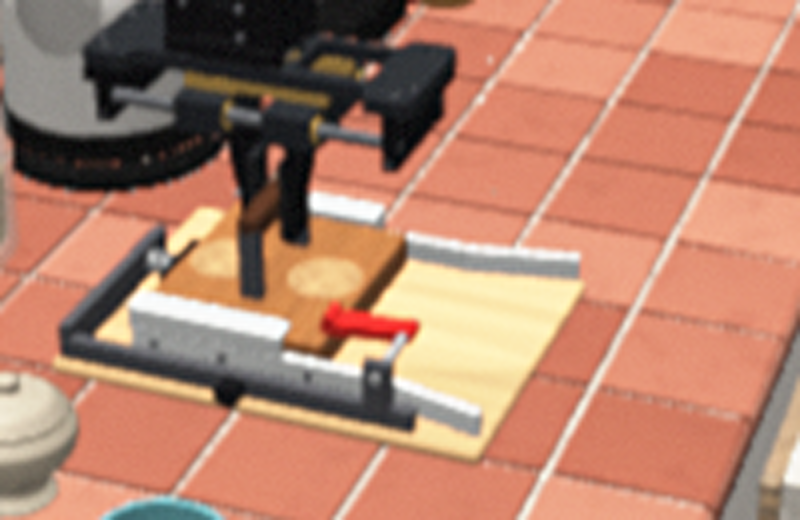

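View pics/wrist11.png

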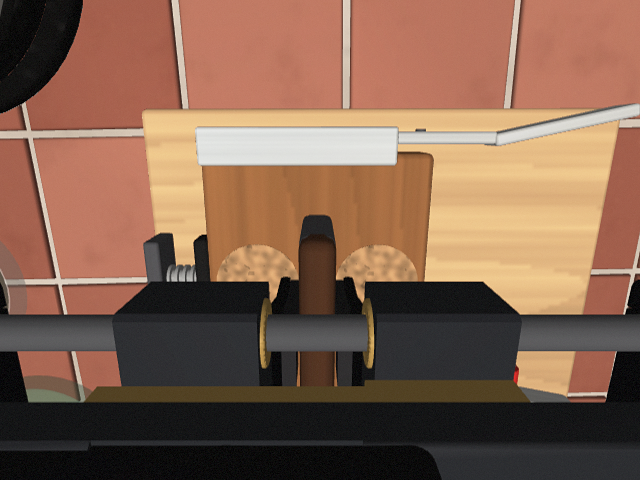

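```bash
python3 -m crank '[[1,[0,-0.01,0],[0,0,0]],[1,[0,-0.01,0],[0,0,0]],[1,[0,0,0],[0,0,0]],[1,[0,0,0],[0,0,0]]]'|grep -E 'pos|force'
python3 -m crank '[[1,[0,-0.01,0],[0,0,0]],[1,[0,0,0],[0,0,0]],[1,[0,0,0],[0,0,0]]]'|grep -E 'pos|force'
python3 -m crank '[[1,[0,-0.01,0],[0,0,0]],[1,[0,0,0],[0,0,0]],[1,[0,0,0],[0,0,0]]]'|grep -E 'pos|force'
python3 -c "
from h import *
c=r.capture('side');im=c['img']
cv2.imwrite('pics/side12z.png',cv2.resize(im[210:340,210:410],None,fx=4,fy=4,interpolation=cv2.INTER_CUBIC))
"
```

```text
tcp_pos: [0.6046, 0.1655, 0.0537]
wrist_force: [-7.5, 1.4, 3.0]
tcp_pos: [0.6052, 0.1655, 0.0537]
wrist_force: [-7.7, 1.5, 2.9]
tcp_pos: [0.606, 0.1654, 0.0538]
wrist_force: [-8.2, 1.1, 3.8]
```

View pics/side12z.png

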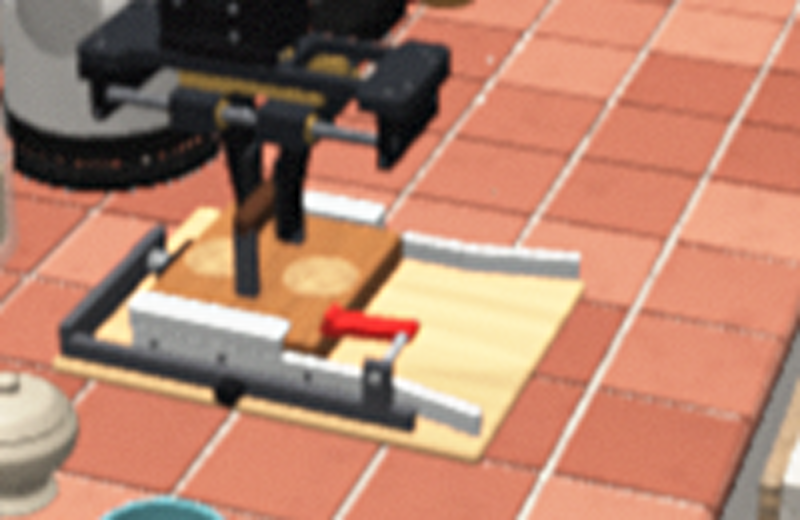

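```bash
python3 -m crank '[[1,[0,-0.01,0],[0,0,0]],[1,[0,0,0],[0,0,0]],[1,[0,0,0],[0,0,0]]]'|grep -E 'pos|force'
python3 -m crank '[[1,[0,-0.01,0],[0,0,0]],[1,[0,0,0],[0,0,0]],[1,[0,0,0],[0,0,0]]]'|grep -E 'pos|force'
python3 -c "
from h import *
c=r.capture('side');im=c['img']
cv2.imwrite('pics/side13z.png',cv2.resize(im[210:340,210:410],None,fx=4,fy=4,interpolation=cv2.INTER_CUBIC))
"
```

```text
tcp_pos: [0.6067, 0.1654, 0.0538]
wrist_force: [-10.5, 1.6, 4.4]
tcp_pos: [0.6074, 0.1654, 0.0538]
wrist_force: [-10.9, 2.2, 4.9]
```

View pics/side13z.png

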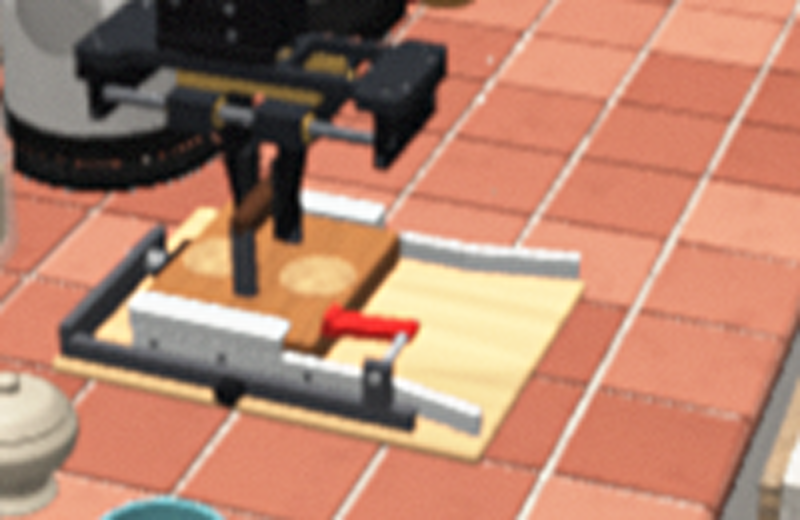

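```bash
python3 -m crank '[[1,[0,-0.01,0],[0,0,0]],[1,[0,0,0],[0,0,0]],[1,[0,0,0],[0,0,0]]]'|grep -E 'pos|force'
python3 -c "
from h import *
c=r.capture('side');im=c['img']
cv2.imwrite('pics/side14z.png',cv2.resize(im[260:310,270:340],None,fx=8,fy=8,interpolation=cv2.INTER_CUBIC))
"
```

```text
tcp_pos: [0.6082, 0.1654, 0.0539]
wrist_force: [-11.3, 1.6, 6.5]
```

View pics/side14z.png

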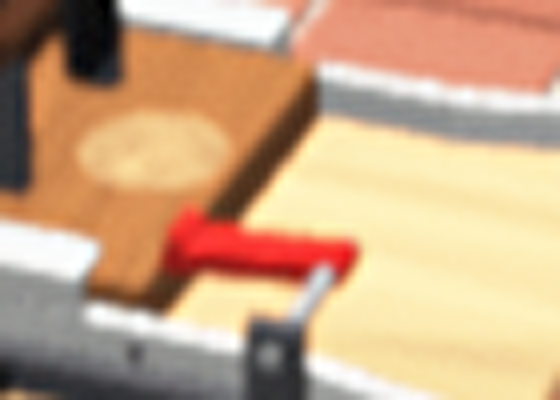

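```bash
python3 -m crank '[[1,[0,-0.01,0],[0,0,0]],[1,[0,0,0],[0,0,0]],[1,[0,0,0],[0,0,0]]]'|grep -E 'pos|force'
python3 -c "
from h import *
c=r.capture('side');im=c['img']
cv2.imwrite('pics/side15z.png',cv2.resize(im[260:310,270:340],None,fx=8,fy=8,interpolation=cv2.INTER_CUBIC))
"
```

```text
tcp_pos: [0.609, 0.1653, 0.0539]
wrist_force: [-12.1, 1.6, 6.6]
```

View pics/side15z.png

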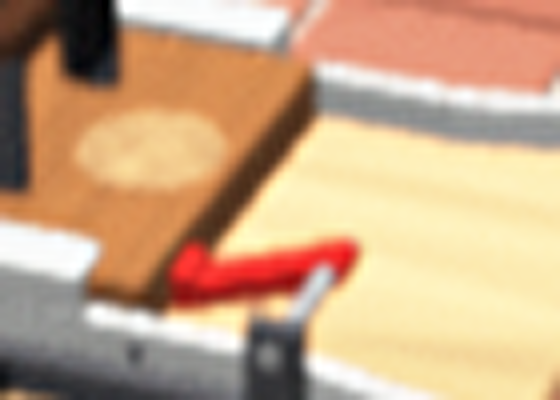

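The catch has dropped behind the board: its nose is now at (190,275) in the crop, beside the rear edge. I'll ease back.

```bash
python3 -m crank '[[1,[0,0.01,0],[0,0,0]],[1,[0,0.01,0],[0,0,0]],[1,[0,0,0],[0,0,0]],[1,[0,0,0],[0,0,0]]]'|grep -E 'pos|force'
python3 -m crank '[[1,[0,0.01,0],[0,0,0]],[1,[0,0.01,0],[0,0,0]],[1,[0,0,0],[0,0,0]],[1,[0,0,0],[0,0,0]]]'|grep -E 'pos|force'
python3 -m crank '[[1,[0,0.01,0],[0,0,0]],[1,[0,0,0],[0,0,0]],[1,[0,0,0],[0,0,0]]]'|grep -E 'pos|force'
```

```text
tcp_pos: [0.6086, 0.1655, 0.0537]
wrist_force: [-7.5, 1.5, 1.8]
tcp_pos: [0.6071, 0.1655, 0.0536]
wrist_force: [-5.5, 1.1, 1.1]
tcp_pos: [0.6064, 0.1655, 0.0536]
wrist_force: [-6.3, -0.3, 1.3]
```

```bash
python3 -m crank '[[1,[0,0.01,0],[0,0,0]],[1,[0,0,0],[0,0,0]],[1,[0,0,0],[0,0,0]]]'|grep -E 'pos|force'
python3 -m crank '[[1,[0,0.01,0],[0,0,0]],[1,[0,0,0],[0,0,0]],[1,[0,0,0],[0,0,0]]]'|grep -E 'pos|force'
python3 -m crank '[[1,[0,0.005,0],[0,0,0]],[1,[0,0,0],[0,0,0]],[1,[0,0,0],[0,0,0]]]'|grep -E 'pos|force'
```

```text
tcp_pos: [0.6057, 0.1656, 0.0536]
wrist_force: [-5.2, 1.1, 0.7]
tcp_pos: [0.6051, 0.1657, 0.0535]
wrist_force: [-4.6, 0.4, 1.4]
tcp_pos: [0.6049, 0.1657, 0.0535]
wrist_force: [-3.3, -1.1, 0.2]
```

```bash
python3 -m crank '[[1,[0,0.006,0],[0,0,0]],[1,[0,0,0],[0,0,0]],[1,[0,0,0],[0,0,0]]]'|grep -E 'pos|force'
python3 -m crank '[[1,[0,0.004,0],[0,0,0]],[1,[0,0,0],[0,0,0]],[1,[0,0,0],[0,0,0]]]'|grep -E 'pos|force'
python3 -c "
from h import *
c=r.capture('side');im=c['img']
cv2.imwrite('pics/side16z.png',cv2.resize(im[260:310,270:340],None,fx=8,fy=8,interpolation=cv2.INTER_CUBIC))
"
```

```text
tcp_pos: [0.6043, 0.1658, 0.0535]
wrist_force: [-3.5, -0.9, -0.9]
tcp_pos: [0.6042, 0.1658, 0.0535]
wrist_force: [-1.4, -0.5, -2.8]
```

View pics/side16z.png

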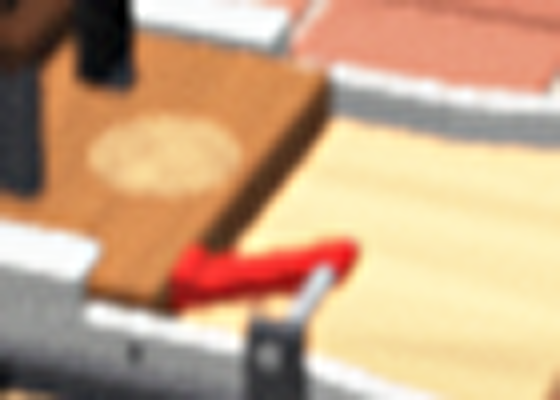

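```bash
python3 -m crank '[[1,[0,0.003,0.003],[0,0,0]],[1,[0,0,0],[0,0,0]],[1,[0,0,0],[0,0,0]]]'|grep -E 'pos|force'
python3 -m crank '[[0.4,[0,0,0],[0,0,0]],[0.2,[0,0,0],[0,0,0]],[0,[0,0,0],[0,0,0]],[0,[0,0,0],[0,0,0]],[0,[0,0,0],[0,0,0]],[0,[0,0,0],[0,0,0]]]'
python3 -c "
from h import *
c=r.capture('wrist');im=c['img'];cv2.imwrite('pics/wrist17.png',im)"
```

```text
tcp_pos: [0.6042, 0.1659, 0.0535]
wrist_force: [0.3, -2.3, -1.1]
time_s: 27.8
tcp_pos: [0.6036, 0.166, 0.0533]
ee_rot: [[-0.018, -1.0, 0.0], [-1.0, 0.018, 0.0], [-0.0, -0.0, -1.0]]
wrist_force: [-0.6, 0.4, -0.2]
gripper_width: 0.49
```

View pics/wrist17.png

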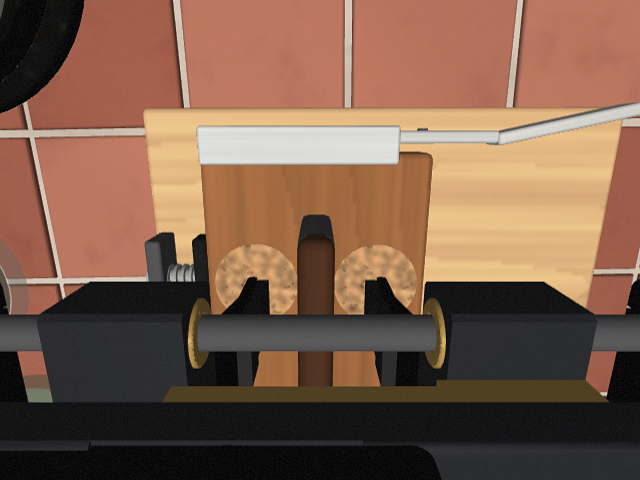

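The fingers are clear of the bar on both sides and the forces are near zero. I'll raise straight up.

```bash
python3 -m crank '[[0,[0,0,-0.1],[0,0,0]],[0,[0,0,-0.2],[0,0,0]],[0,[0,0,-0.3],[0,0,0]],[0,[0,0,-0.4],[0,0,0]],[0,[0,0,-0.4],[0,0,0]],[0,[0,0,0],[0,0,0]],[0,[0,0,0],[0,0,0]]]'
python3 -c "
from h import *
c=r.capture('wrist');im=c['img'];cv2.imwrite('pics/wrist18.png',im)
c=r.capture('side');im=c['img']
cv2.imwrite('pics/side18z.png',cv2.resize(im[210:340,210:410],None,fx=4,fy=4,interpolation=cv2.INTER_CUBIC));cv2.imwrite('pics/side18.png',im)"
```

```text
time_s: 28.55
tcp_pos: [0.6039, 0.1662, 0.1953]
ee_rot: [[-0.018, -1.0, 0.003], [-1.0, 0.018, 0.002], [-0.002, -0.003, -1.0]]
wrist_force: [-0.2, -0.5, -0.7]
gripper_width: 0.5
```

View pics/wrist18.png

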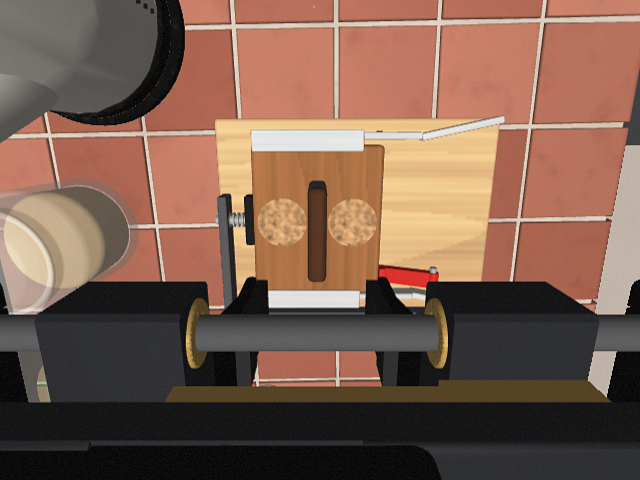

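View pics/side18z.png

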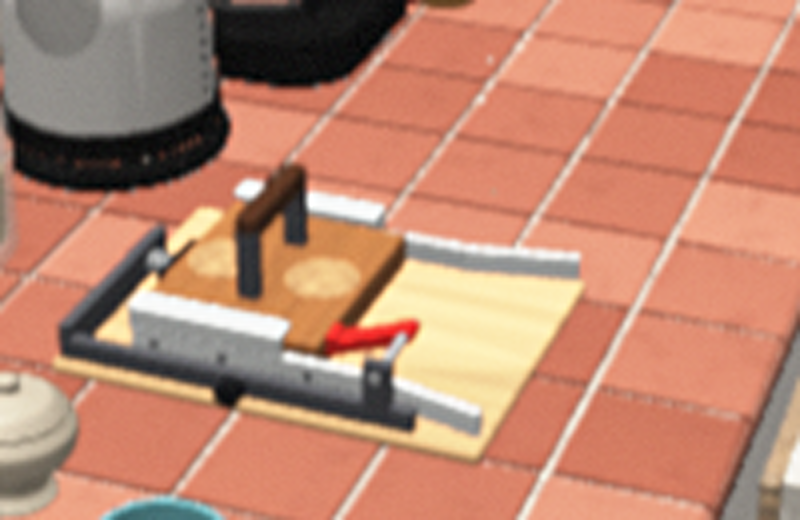

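```bash
python3 -m crank '[[0,[0,0,0],[0,0,0]],[0,[0,0,0],[0,0,0]]]'|grep -E 'time|force'; python3 -c "
from station import r
print(r.finish_job())"
```

```text
time_s: 28.85
wrist_force: [1.0, 0.8, 0.0]
the job is handed in; nothing more can be done
None
```

The board is in its dock, resting against the dropped catch and let go, and the job was handed in at about 29 s of the 72 s allowed. No verdict is reported.

- **Grasp and slide:** I took the board by its handle and slid it in along the floor of the dock. Pictures during the slide show the board's front edge lifting the catch and carrying it. I saw no sign of the gripper touching the catch.
- **Push:** The buffer was touched with the tool at x ≈ 0.6025 m, and the catch dropped at x ≈ 0.609 m, about 6.5 mm later. The highest wrist force along the slide was about 12 N, taken at the end of each step.
- **Release:** I eased back about 5 mm to x ≈ 0.604 m, until the force along the slide was about zero, then opened the gripper and rose straight up.
- **Last checks:** The final side and wrist pictures show the board flat between the walls and under the lips. The catch is down behind its rear edge, the buffer is against its front, and the gripper is clear above. The wrist force was close to zero (1.3 N or less).

I judged the buffer's remaining compression and the board's pressure on the catch from pictures, tool position and force, and did not measure either directly. I did not measure the mug, jug, tin, sugar bowl and spoon again at the end; the gripper did not come near them.

No check failed. The one irregularity was early in the mouth, where a slight downward press (wrist force up to about 11 N vertical and 9 N along the slide) was relieved by raising the tool 1 mm.

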